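Lock the service panel with its two quarter-turn fasteners

TASK

The service panel on top of the white control unit stands slightly ajar on its springy seal. Using only the fingertips, press the panel down shut and turn both slotted quarter-turn fasteners clockwise to their stops, so that the panel stays locked down when you let go. Do not pick up or lift anything, do not pull the panel further open, and leave the loose things around the unit where they are.

Things in the scene. Friction and masses are not known exactly. Their poses are not given: they have to be found in the camera images.
- control_unit: low white instrument case, fixed on the bench, 240 (x) x 310 (y) x 75 mm high; origin at the centre of its underside, x axis from its front face to its rear, z up. On top the aluminium service panel and behind it (x = 62 to 120 mm) a fixed flat deck. Fastener axes at x = -45 mm, y = +72 (left) and -72 mm (right)
- service_panel (a joint): opening angle of the aluminium panel, 168 x 290 x 4 mm, hinged along y at the unit's x = 62 mm, z = 75 mm, so that its front edge rises; 0 = shut, flush with the case, solid stop. Its springy seal holds it at about 0.08 (fasteners 9 mm higher than shut); about 6 N down on a slot floor shuts it. Locked and let go, it rises to 0.02 or so
- cam_left (a joint): turn of the left fastener: 0 = unlocked, slot parallel to the panel's front edge; grows clockwise from above to the stop at 1.571 = locked, slot pointing at the front edge. Starts at 0 to 0.35; friction 0.08 N m, stays where left. With the panel ajar its cam tongue strikes a keeper and blocks it near 1.0: hold the panel pressed down while turning
- cam_right (a joint): turn of the right fastener: 0 = unlocked, slot parallel to the panel's front edge; grows clockwise from above to the stop at 1.571 = locked, slot pointing at the front edge. Starts at 0 to 0.35; friction 0.08 N m, stays where left. With the panel ajar its cam tongue strikes a keeper and blocks it near 1.0: hold the panel pressed down while turning
- slot_left (a point): centre of the left (+y) fastener's slot floor, 59 mm above the bench when the panel is shut. A flat grey disc, 90 mm across, flush in the panel, turning about this z axis (up). One slot runs straight through its middle: 30 mm wide, 16 mm deep, 85 mm long, upright walls, dark floor; closed fingertips fit in. Frame turns with the disc: y along the slot, x across
- slot_right (a point): centre of the right (-y) fastener's slot floor, 59 mm above the bench when the panel is shut. A flat grey disc, 90 mm across, flush in the panel, turning about this z axis (up). One slot runs straight through its middle: 30 mm wide, 16 mm deep, 85 mm long, upright walls, dark floor; closed fingertips fit in. Frame turns with the disc: y along the slot, x across
- vial_by_unit: capped vial, 27 mm diameter x 62 mm tall, upright on the bench at the unit's left (+y) side; loose, to be left alone; origin at the centre of its underside
- vial_in_front: capped vial, 27 mm diameter x 62 mm tall, upright on the bench in front of the unit; loose, to be left alone; origin at the centre of its underside
- tweezers_loose: tweezers, 13 x 115 x 8 mm, lying on the unit's rear deck; loose, to be left alone; origin at the centre of its underside
- petri_loose: petri dish, 88 mm diameter x 16 mm, on the bench at the unit's right (-y) side; loose, to be left alone; origin at the centre of its underside

How it is judged:
By the outcome, as a careful person would: the job done as asked, in the order asked, and still so for the second after the job is handed in, with the robot touching nothing.
It also fails if it takes over 48 s, if anything falls off the work surface, if the arm or the gripper's body presses on something with over 40 N, if the wrist force passes 120 N, or if a joint passes its speed limit or range.

ROBOT

A 6-joint arm with a two-finger parallel gripper is mounted at the origin on a cart in front of the work surface, level with it; the furniture and walls round the work are solid. World frame = base frame: x ahead of the robot, y to its left, z up, the work surface at z = 0. Lengths are in m, angles in rad, forces in N, time in s.
With the tool pointing down it reaches from about 0.375 to 0.9 m from the base axis. Payload 3.1 kg.
Tool frame: the origin (TCP) lies between the finger pads; the fingertips stand manip.finger_overhang ahead of it and the grasp point (between the pads) lies 5 mm behind it (manip.finger_overhang is the distance from the TCP to the fingertips, in m); z points along the fingers, y is the line along which they close (so a half turn about z gives the same grasp; the last joint's range is limited). The gripper opens to 85 mm and grips with 20 to 120 N. Pads are 22 mm wide; open, the fingers measure 114 mm over their backs; the gripper's body (76 mm by 85 mm) begins 54 mm behind the grasp point. The pads swing forward as they close: fully open they stand 13 mm farther back than shut.
Start: joints at [-1.302, 0.527, 1.433, -0, 1.181, -0.178], TCP at [0.27, -0.564, 0.245] pointing down, gripper open.
Joint ranges: [-3.08, 3.08], [-0.75, 2.2], [0.22, 2.44], [-1.43, 4.57], [0, 2.65], [-2.85, 2.85]. Speed limits (rad/s): [2.79, 2.79, 3.14, 3.14, 3.14, 3.14].

INTERFACE

Orientations are given as a unit quaternion [x, y, z, w].
In Python, from station import manip gives the robot as it stands.
- The arm moves only by the tool drive_tool, never from a script. Its argument "plan" is a list of rows, each a list of 7 numbers: the shift along the tool's x, y, z in m, then the turn, a rotation vector about the tool's x, y, z in degrees, then the opening, from -1 (shut) to 1 (fully open). In form: [[x, y, z, wx, wy, wz, gripper], ...]. A call has 1 to 10 rows; each row shifts and turns the commanded pose from where the row before left it, along the tool's axes as they then stand; what a row does not reach is not made up. A row lasts 1/10 s, in which the tool goes at most 50 mm and 8.59 degrees, less where a joint would pass 70% of its speed; a pose out of reach is approached as far as the arm can. A call is refused whole if a number of a shift passes 0.05 or a number of a turn 8.59, either way. A call with a gripper value outside its range is refused whole. The fingers move at their own pace and stop on an object; "newtons" is the grip in N (left out, the last holds). Time passes only in rows, so rows that do not move let the fingers close. It gives the time, the measured TCP pose, the force, the opening and the grip force at its end, in the units of the state.
- manip.sense(): the state, without advancing time (a new reading comes with each control period).
- manip.snapshot(name): name is "scene" or "top" or "wrist"; returns a dict with "image" (480x640x3 uint8, red, green, blue), "z_map" (480x640 float32, m along the optical axis (not along the pixel's ray), 0 where there is no reading), "fov_y" (degrees; the focal length in pixels is half the picture's height over the tangent of half this angle, whatever the lens; pixels are square), "cx", "cy" (the principal point, pixels), "extrinsics" (4x4, takes a point from camera to world coordinates); the wrist camera has in their place "mount" (4x4, takes a point from camera to tool coordinates, whose origin is the TCP and whose axes are the flange's). Camera axes: x right, y up, looking along -z (the intrinsics and any distortion apply to the point x, -y, -z); pixel columns grow to the right and rows downward; lengths in m; the calibration is good to about 2 mm. A picture is of the moment at which its call begins: read the wrist's pose just before it.
- manip.sign_off(): hands the job in; it is judged then, once.
The state is a dict: "t": time; "q": joint angles; "qd": joint speeds; "tau": joint torques, N m; "tcp_pos": TCP position; "tool_rot": TCP orientation; "force": force on the tool from outside, world axes, zero at the start; "ft_torque": the same for the moment, N m; "finger_gap": opening from 0.0 (shut) to 1.0 (fully open); "gripper_force": force on a finger pad.
Only numpy, scipy, OpenCV 4.12 (cv2) and the standard library are available. Lean on these libraries where they do the work, as an engineer would, in place of code of your own. Each camera call takes 0.05 s, during which the arm holds its last target. There are 200 camera calls.

## Working session

There is one attempt and no reset: what is moved stays moved. The work goes in short steps, Python scripts to look and compute and a tool call to move; the robot and the scene stay as the last step left them, time stands still between calls to the robot, and variables do not carry over. Pictures are saved under pics/ and viewed, at most 10 in all, crops included, and the job is handed in when it is done.

Besides the shell and the picture viewer there is one more tool, called after ">>>" as name([rows], argument=value, ...), one row to a line, values as JSON. drive_tool: Moves the arm, as the interface text tells. Its arguments: {"type":"object","properties":{"plan":{"type":"array"},"newtons":{"type":"number"}},"required":["plan"]}

```bash
mkdir -p pics; ls; python3 - <<'E'
from station import manip
import cv2,numpy as np
s=manip.sense();print(s, manip.finger_overhang)
for n in ["scene","top"]:
    d=manip.snapshot(n);cv2.imwrite(f"pics/{n}0.png",d["image"][:,:,::-1]);np.savez(f"{n}0.npz",**{k:v for k,v in d.items()})
    print(n,d["fov_y"],d["cx"],d["cy"],np.round(d["extrinsics"],3).tolist(),[k for k in d])
E
```

```text
pics
{'t': 0.0, 'q': array([-1.30250483e+00,  5.28441162e-01,  1.43391358e+00, -2.21362098e-05,
        1.18138839e+00, -1.78503716e-01]), 'qd': array([-0.00054899, -0.00016577, -0.00016949,  0.0011383 ,  0.00132843,
        0.00085361]), 'tau': array([ 1.61074395e-04, -4.42348480e+01, -1.78024077e+01, -3.42890071e-04,
        8.39717919e-03, -6.80063749e-06]), 'tcp_pos': array([ 0.269882  , -0.56296329,  0.24434536]), 'tool_rot': array([ 9.75148862e-01,  2.21548055e-01, -5.84801953e-05, -1.07369855e-03]), 'force': array([-0.22551256,  0.63294141,  0.590406  ]), 'ft_torque': array([-0.08393362,  0.00262409,  0.05243257]), 'gripper_force': 0.0, 'finger_gap': 1.0026379783295376} 0.014
scene 43.23446975073075 324.4934688716818 234.18658667707712 [[-0.508, 0.487, -0.71, -0.26], [-0.861, -0.279, 0.425, 0.507], [0.009, 0.827, 0.561, 0.717], [0.0, 0.0, 0.0, 1.0]] ['image', 'z_map', 'fov_y', 'cx', 'cy', 'extrinsics']
top 42.24021451814066 325.3674821622582 241.42419726128023 [[-0.002, 0.987, -0.164, 0.338], [-1.0, -0.004, -0.012, 0.001], [-0.012, 0.164, 0.986, 1.331], [0.0, 0.0, 0.0, 1.0]] ['image', 'z_map', 'fov_y', 'cx', 'cy', 'extrinsics']
```

View pics/top0.png

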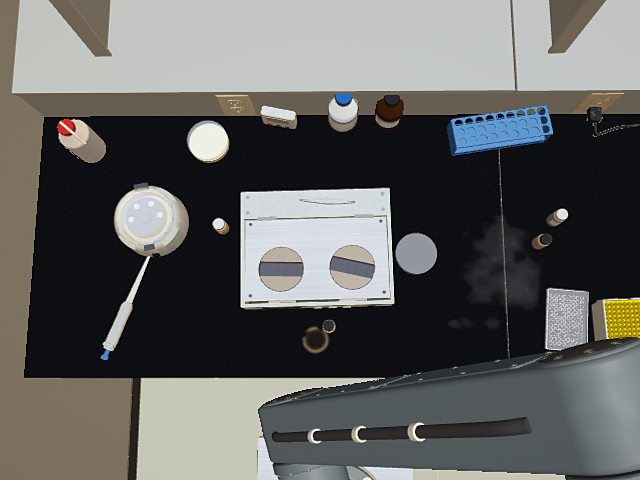

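View pics/scene0.png

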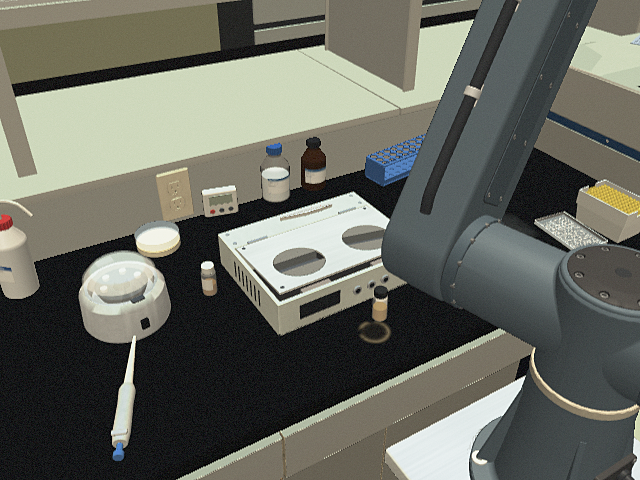

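Top view: unit at columns 241-394, rows 188-308. The left disc is near (281,269) with its slot about parallel to the front edge, and the right disc near (352,267) with its slot turned slightly clockwise. The vials are at (329,326) and (220,226), the petri dish at (416,253) and the tweezers at (328,201). The scene view agrees: the panel is ajar and the front vial stands close to the front face.

```bash
cat > h.py <<'E'
import numpy as np,cv2
def ray(d,uv,z):
    f=240/np.tan(np.radians(d["fov_y"])/2);E=d["extrinsics"]
    uv=np.atleast_2d(uv).astype(float)
    c=np.c_[(uv[:,0]-d["cx"])/f,-(uv[:,1]-d["cy"])/f,-np.ones(len(uv))]
    w=c@E[:3,:3].T;o=E[:3,3]
    return o+w*((z-o[2])/w[:,2])[:,None]
def discs(d,rois,zt,zf):
    out=[]
    hsv=cv2.cvtColor(d["image"],cv2.COLOR_RGB2HSV)
    for (u0,v0,u1,v1),z,zs in zip(rois,zt,zf):
        h=hsv[v0:v1,u0:u1].astype(int)
        tan=((h[...,1]>25)&(h[...,2]<225)|(h[...,2]<140)).astype(np.uint8)
        n,l,st,_=cv2.connectedComponentsWithStats(tan);k=1+st[1:,4].argmax();m=(l==k).astype(np.uint8)
        c=max(cv2.findContours(m,cv2.RETR_EXTERNAL,cv2.CHAIN_APPROX_NONE)[0],key=cv2.contourArea)
        e=cv2.fitEllipse(cv2.convexHull(c))
        p=ray(d,np.add(e[0],(u0,v0)),z)[0]
        dark=((h[...,2]<130)&(m>0)).astype(np.uint8)
        ys,xs=np.nonzero(dark);s=ray(d,np.c_[xs+u0,ys+v0],zs)[:,:2]
        r=cv2.minAreaRect((s*1000).astype(np.float32))
        w,v=np.linalg.eigh(np.cov(s.T));a=v[:,1];ang=np.degrees(np.arctan2(a[1],a[0]))
        out.append((p,e,s.mean(0),ang%180,r,len(s)))
    return out
E
python3 - <<'E'
import numpy as np,cv2
from h import *
d=dict(np.load("top0.npz"))
for o in discs(d,[(252,240,311,298),(322,238,382,296)],[.084]*2,[.068]*2):print(o)
print("unit corners top z=.075 rear/front:",ray(d,[(241,191),(389,188)],.075).round(4).tolist(),ray(d,[(241,306),(394,304)],.075).round(4).tolist())
print("vial,petri:",ray(d,[(329,326),(220,226)],.062).round(3).tolist(),ray(d,(416,253),.016).round(3))
f=240/np.tan(np.radians(d["fov_y"])/2)
E=d["extrinsics"]
def P(u,v):
    z=d["z_map"][v,u];return (E[:3,:3]@np.array([(u-d["cx"])/f*z,-(v-d["cy"])/f*z,-z])+E[:3,3]).round(4)
for u,v in [(281,254),(281,284),(281,269),(352,252),(352,282),(352,267),(316,230),(316,290),(260,208),(370,208),(450,300),(250,300)]:print(u,v,P(u,v))
im=d["image"][170:320,225:405,::-1];cv2.imwrite("pics/crop0.png",cv2.resize(im,None,fx=4,fy=4,interpolation=cv2.INTER_CUBIC))
E
```

```text
(array([0.48893551, 0.10641055, 0.084     ]), ((28.617645263671875, 28.85555648803711), (44.093482971191406, 45.2704963684082), 69.8248291015625), array([0.49038562, 0.1077102 ]), np.float64(89.77467567507779), ((484.09149169921875, 105.02641296386719), (75.94677734375, 91.5010986328125), 21.225860595703125), 642)
(array([ 0.49231513, -0.03741075,  0.084     ]), ((29.773706436157227, 28.939298629760742), (44.14141082763672, 45.07745361328125), 99.47828674316406), array([ 0.49434387, -0.03789464]), np.float64(77.60733349133481), ((493.400634765625, -35.775672912597656), (90.99327087402344, 86.86577606201172), 33.63045120239258), 660)
unit corners top z=.075 rear/front: [[0.6533, 0.1913, 0.075], [0.6582, -0.1164, 0.075]] [[0.4149, 0.1865, 0.075], [0.418, -0.122, 0.075]]
vial,petri: [[0.375, 0.009, 0.062], [0.582, 0.236, 0.062]] [[ 0.53  -0.177  0.016]]
281 254 [0.5199 0.1063 0.08  ]
281 284 [0.4578 0.105  0.0881]
281 269 [0.4909 0.1072 0.0657]
352 252 [ 0.5234 -0.0383  0.0798]
352 282 [ 0.4615 -0.0375  0.0876]
352 267 [ 0.4942 -0.0384  0.0677]
316 230 [0.5696 0.0351 0.0778]
316 290 [0.446  0.0349 0.0832]
260 208 [0.6172 0.1513 0.0739]
370 208 [ 0.6162 -0.0765  0.0735]
450 300 [ 0.4311 -0.2492 -0.002 ]
250 300 [0.4259 0.1666 0.0889]
```

View pics/crop0.png

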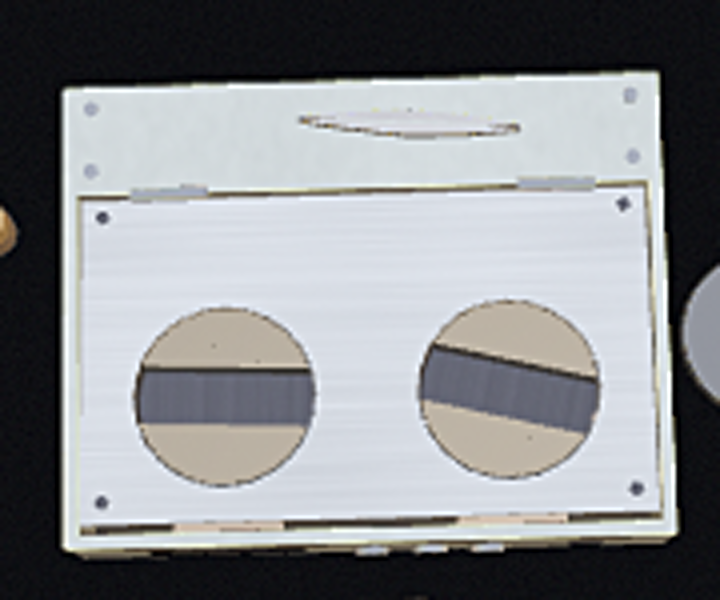

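The crop confirms the fit: left slot at about 0.03 rad, right slot turned about 0.24 rad clockwise, unit yaw about +1.3°. Moving over the left fastener.

>>> drive_tool([
  [0.0243, -0.0255, 0, 0, 0, 0, -0.5],
  [0.0243, -0.0255, 0, 0, 0, 0, -0.5],
  [0.0243, -0.0255, 0, 0, 0, 0, -0.5],
  [0.0243, -0.0255, 0, 0, 0, 0, -0.5],
  [0.0243, -0.0255, 0, 0, 0, 0, -0.5],
  [0.0243, -0.0255, 0, 0, 0, 0, -0.5],
  [0.0243, -0.0255, 0, 0, 0, 0, -0.5],
  [0.0243, -0.0255, 0, 0, 0, 0, -0.5],
  [0.0243, -0.0255, 0, 0, 0, 0, -0.5],
  [0.0243, -0.0255, 0, 0, 0, 0, -0.5],
])

```text
t: 1.1
tcp_pos: [0.3791, -0.2271, 0.2451]
tool_rot: [0.975, 0.221, -0.0, -0.0]
force: [-0.4, -0.2, 0.7]
finger_gap: 0.248
gripper_force: 0.0
```

>>> drive_tool([
  [0.0243, -0.0255, 0, 0, 0, 0, -0.5],
  [0.0243, -0.0255, 0, 0, 0, 0, -0.5],
  [0.0243, -0.0255, 0, 0, 0, 0, -0.5],
  [0.0243, -0.0255, 0, 0, 0, 0, -0.5],
  [0.0243, -0.0255, 0, 0, 0, 0, -0.5],
  [0.0243, -0.0255, 0, 0, 0, 0, -0.5],
  [0.0243, -0.0255, 0, 0, 0, 0, -0.5],
  [0.0243, -0.0255, 0, 0, 0, 0, -0.5],
  [0.0243, -0.0255, 0, 0, 0, 0, -0.5],
  [0.0243, -0.0255, 0, 0, 0, 0, -0.5],
])

```text
t: 2.1
tcp_pos: [0.488, 0.1078, 0.2451]
tool_rot: [0.975, 0.222, -0.0, -0.0]
force: [1.6, -0.5, -0.1]
finger_gap: 0.253
gripper_force: 0.0
```

>>> drive_tool([
  [0, 0, 0, 0, 0, -8.5, -0.5],
  [0, 0, 0, 0, 0, -8.5, -0.5],
  [0, 0, 0, 0, 0, -8.5, -0.5],
  [0, 0, 0, 0, 0, -8.5, -0.5],
  [0, 0, 0, 0, 0, -8.5, -0.5],
  [0, 0, 0, 0, 0, -8.5, -0.5],
  [0, 0, 0, 0, 0, -8.5, -0.5],
  [0, 0, 0, 0, 0, -8.5, -0.5],
  [0, 0, 0, 0, 0, -8.5, -0.5],
])

```text
t: 3.0
tcp_pos: [0.4876, 0.1063, 0.245]
tool_rot: [0.626, 0.78, -0.0, -0.0]
force: [-0.1, -0.3, 0.6]
finger_gap: 0.253
gripper_force: 0.0
```

>>> drive_tool([
  [0, 0, 0, 0, 0, -8.5, -0.5],
  [0, 0, 0, 0, 0, -8.5, -0.5],
  [0, 0, 0, 0, 0, -8.5, -0.5],
  [0, 0, 0, 0, 0, -8.5, -0.5],
  [0, 0, 0, 0, 0, -8.5, -0.5],
  [0, 0, 0, 0, 0, -8.5, -0.5],
  [0, 0, 0, 0, 0, -8.5, -0.5],
  [0, 0, 0, 0, 0, -8.5, -0.5],
  [0, 0, 0, 0, 0, -8.5, -0.5],
  [0, 0, 0, 0, 0, 0, -0.5],
])

```text
t: 4.0
tcp_pos: [0.4877, 0.1063, 0.245]
tool_rot: [0.012, 1.0, -0.0, -0.0]
force: [0.5, -0.2, -0.2]
finger_gap: 0.248
gripper_force: 0.0
```

```bash
cat > st.py <<'E'
import numpy as np
from station import manip
from scipy.spatial.transform import Rotation as R
def st():
    s=manip.sense();r=R.from_quat(s["tool_rot"]).as_matrix()
    print("t",round(s["t"],2),"tcp",s["tcp_pos"].round(4),"toolx yaw",np.degrees(np.arctan2(r[1,0],r[0,0])).round(2),"z",r[:,2].round(3),"q6",round(s["q"][5],2),"F",s["force"].round(1),"M",s["ft_torque"].round(2),"gap",round(s["finger_gap"],3),"oh",manip.finger_overhang)
    return s,r
E
python3 - <<'E'
from st import *
import cv2
s,r=st()
for n,t in [("left",[.489,.1065,0]),("right",[.4925,-.0375,0])]:print(n,(r.T@(np.array(t)-s["tcp_pos"])).round(4))
d=manip.snapshot("wrist");cv2.imwrite("pics/w1.png",d["image"][:,:,::-1]);np.savez("w1.npz",**d)
E
```

```text
t 4.0 tcp [0.4877 0.1063 0.245 ] toolx yaw 178.59 z [-0.001 -0.    -1.   ] q6 -1.56 F [ 0.5 -0.2 -0.2] M [ 0.08 -0.03 -0.03] gap 0.248 oh 0.014
left [-1.50e-03  2.00e-04  2.45e-01]
right [-0.0086 -0.1436  0.245 ]
```

View pics/w1.png

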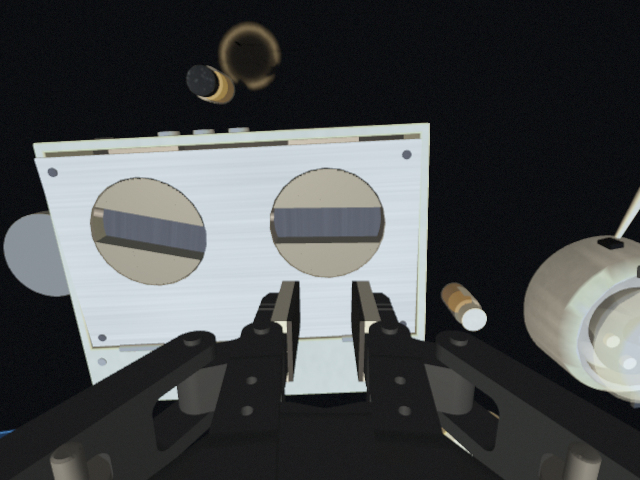

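The wrist view shows the left disc centred near (327,222), right disc near (148,231), fingers spread along the slot direction as intended. Cross-checking the centres with this view.

```bash
python3 - <<'E'
from st import *;from h import *
s,r=st();d=dict(np.load("w1.npz"));T=np.eye(4);T[:3,:3]=r;T[:3,3]=s["tcp_pos"];d["extrinsics"]=T@d["mount"]
for o in discs(d,[(262,160,392,279),(82,170,215,292)],[.084]*2,[.068]*2):print(o[0],o[1],o[3])
print(ray(d,[(327,224),(151,231)],.068))
E
```

```text
t 4.05 tcp [0.4877 0.1063 0.2451] toolx yaw 178.43 z [-0.001  0.    -1.   ] q6 -1.55 F [ 0.6 -0.4  0.4] M [ 0.04 -0.04  0.02] gap 0.251 oh 0.014
[0.48787741 0.10852013 0.084     ] ((64.9307861328125, 62.14066696166992), (109.02959442138672, 114.60627746582031), 88.62556457519531) 88.81856365479338
[ 0.49091931 -0.03534403  0.084     ] ((66.00277709960938, 60.71083450317383), (101.26253509521484, 121.40180206298828), 122.4162368774414) 77.85087425440808
[[ 0.49320335  0.10850558  0.068     ]
 [ 0.4951264  -0.04081409  0.068     ]]
```

>>> drive_tool([
  [-0.001, 0.0007, 0.03, 0, 0, 0, -0.5],
  [0, 0, 0.03, 0, 0, 0, -0.5],
  [0, 0, 0.03, 0, 0, 0, -0.5],
  [0, 0, 0.03, 0, 0, 0, -0.5],
  [0, 0, 0.02, 0, 0, 0, -0.5],
  [0, 0, 0.01, 0, 0, 0, -0.5],
  [0, 0, 0, 0, 0, 0, -0.5],
])

```text
t: 4.75
tcp_pos: [0.4883, 0.107, 0.0942]
tool_rot: [0.013, 1.0, -0.0, -0.001]
force: [1.5, -0.9, -0.1]
finger_gap: 0.25
gripper_force: 0.0
```

>>> drive_tool([
  [0, 0, 0.005, 0, 0, 0, -0.5],
  [0, 0, 0.005, 0, 0, 0, -0.5],
  [0, 0, 0.003, 0, 0, 0, -0.5],
  [0, 0, 0, 0, 0, 0, -0.5],
])

```text
t: 5.15
tcp_pos: [0.4891, 0.107, 0.0824]
tool_rot: [0.012, 1.0, 0.0, 0.0]
force: [-0.4, -0.3, -0.2]
finger_gap: 0.253
gripper_force: 0.0
```

```bash
python3 - <<'E'
from st import *
import cv2
st();d=manip.snapshot("wrist");cv2.imwrite("pics/w2.png",d["image"][:,:,::-1])
E
```

```text
t 5.15 tcp [0.4891 0.107  0.0824] toolx yaw 178.59 z [ 0.  0. -1.] q6 -1.55 F [-0.4 -0.3 -0.2] M [-0.07  0.05 -0.02] gap 0.253 oh 0.014
```

View pics/w2.png

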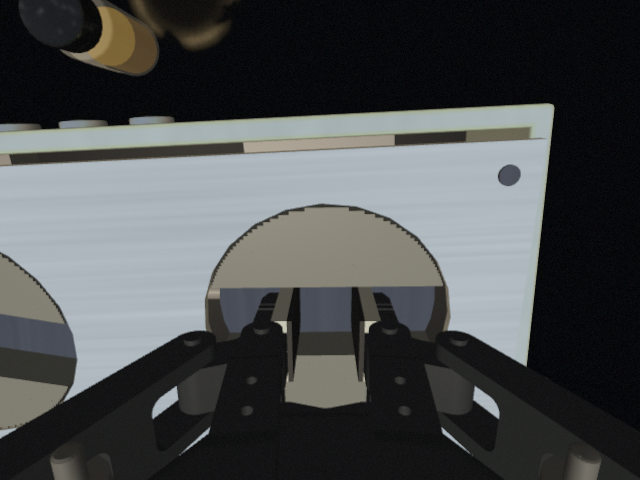

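The fingers stand in the left slot, with no contact yet. Pressing down.

>>> drive_tool([
  [0, 0, 0.003, 0, 0, 0, -0.5],
  [0, 0, 0.003, 0, 0, 0, -0.5],
  [0, 0, 0.002, 0, 0, 0, -0.5],
  [0, 0, 0, 0, 0, 0, -0.5],
])

```text
t: 5.6
tcp_pos: [0.4899, 0.107, 0.0745]
tool_rot: [0.012, 1.0, 0.0, 0.001]
force: [0.0, -0.3, 4.4]
finger_gap: 0.25
gripper_force: 2.5
```

>>> drive_tool([
  [0, 0, 0.002, 0, 0, 0, -0.5],
  [0, 0, 0.001, 0, 0, 0, -0.5],
  [0, 0, 0, 0, 0, 0, -0.5],
])

```text
t: 5.9
tcp_pos: [0.4901, 0.107, 0.0729]
tool_rot: [0.012, 1.0, 0.0, 0.002]
force: [-0.5, 0.1, 15.3]
finger_gap: 0.246
gripper_force: 7.6
```

>>> drive_tool([
  [0, 0, 0, 0, 0, 8, -0.5],
  [0, 0, 0, 0, 0, 8, -0.5],
  [0, 0, 0, 0, 0, 8, -0.5],
  [0, 0, 0, 0, 0, 8, -0.5],
  [0, 0, 0, 0, 0, 8, -0.5],
])

```text
t: 6.4
tcp_pos: [0.4898, 0.1072, 0.0729]
tool_rot: [0.356, 0.935, 0.001, 0.001]
force: [-1.5, 1.0, 15.7]
finger_gap: 0.249
gripper_force: 7.8
```

```bash
python3 -c "
from st import *
st()"
```

```text
t 6.4 tcp [0.4898 0.1072 0.0729] toolx yaw 138.3 z [ 0.003  0.    -1.   ] q6 -0.85 F [-1.5  1.  15.7] M [0.22 0.25 0.1 ] gap 0.249 oh 0.014
```

>>> drive_tool([
  [0, 0, 0, 0, 0, 8, -0.5],
  [0, 0, 0, 0, 0, 8, -0.5],
  [0, 0, 0, 0, 0, 8, -0.5],
  [0, 0, 0, 0, 0, 8, -0.5],
  [0, 0, 0, 0, 0, 8, -0.5],
  [0, 0, 0, 0, 0, 6, -0.5],
])

```text
t: 7.0
tcp_pos: [0.4897, 0.1076, 0.0729]
tool_rot: [0.693, 0.721, 0.001, 0.001]
force: [-1.1, 3.2, 15.0]
finger_gap: 0.253
gripper_force: 7.8
```

>>> drive_tool([
  [0, 0, 0, 0, 0, 4, -0.5],
  [0, 0, 0, 0, 0, 4, -0.5],
  [0, 0, 0, 0, 0, 0, -0.5],
])

```text
t: 7.3
tcp_pos: [0.4899, 0.1071, 0.0729]
tool_rot: [0.74, 0.673, 0.001, 0.001]
force: [0.0, 1.1, 15.4]
finger_gap: 0.247
gripper_force: 7.8
```

```bash
python3 -c "
from st import *
st()"
```

```text
t 7.3 tcp [0.4899 0.1071 0.0729] toolx yaw 84.54 z [ 0.003  0.    -1.   ] q6 0.09 F [ 0.   1.1 15.4] M [ 0.04  0.18 -0.11] gap 0.247 oh 0.014
```

>>> drive_tool([
  [0, 0, 0, 0, 0, 3, -0.5],
  [0, 0, 0, 0, 0, 3, -0.5],
  [0, 0, 0, 0, 0, 0, -0.5],
])

```text
t: 7.6
tcp_pos: [0.4901, 0.107, 0.073]
tool_rot: [0.774, 0.633, 0.001, 0.001]
force: [-0.3, 0.1, 15.5]
finger_gap: 0.253
gripper_force: 9.0
```

```bash
python3 -c "
from st import *
s,_=st();print(s['tau'][5])"
```

```text
t 7.6 tcp [0.4901 0.107  0.073 ] toolx yaw 78.58 z [ 0.003 -0.    -1.   ] q6 0.19 F [-0.3  0.1 15.5] M [ 0.04  0.15 -0.03] gap 0.253 oh 0.014
0.16487471759319305
```

>>> drive_tool([
  [0, 0, 0, 0, 0, 3, -0.5],
  [0, 0, 0, 0, 0, 0, -0.5],
])

```text
t: 7.8
tcp_pos: [0.4906, 0.1075, 0.073]
tool_rot: [0.79, 0.613, 0.002, 0.001]
force: [-0.5, 2.4, 15.0]
finger_gap: 0.25
gripper_force: 11.9
```

```bash
python3 -c "
from st import *
s,_=st();print(s['tau'][5])
import cv2
cv2.imwrite('pics/w3.png',manip.snapshot('wrist')['image'][:,:,::-1])"
```

```text
t 7.8 tcp [0.4906 0.1075 0.073 ] toolx yaw 75.6 z [ 0.004  0.    -1.   ] q6 0.24 F [-0.5  2.4 15. ] M [0.47 0.02 0.17] gap 0.25 oh 0.014
0.3279412630945444
```

View pics/w3.png

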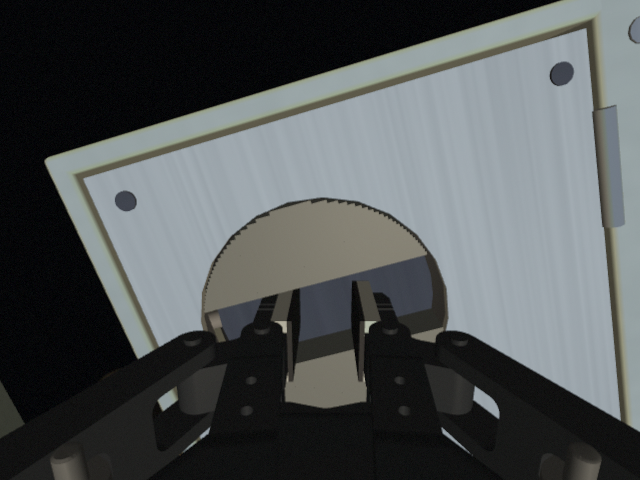

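The slot edge, (205,312) to (427,255), now runs parallel to the unit's side edge. With the torque rising as well, the fastener should be at its stop. One more small push to confirm.

>>> drive_tool([
  [0, 0, 0, 0, 0, 4, -0.5],
  [0, 0, 0, 0, 0, 0, -0.5],
])

```text
t: 8.05
tcp_pos: [0.4914, 0.1076, 0.073]
tool_rot: [0.81, 0.587, 0.002, 0.002]
force: [0.8, 4.1, 12.9]
finger_gap: 0.255
gripper_force: 32.8
```

```bash
python3 -c "
from st import *
s,_=st();print(s['tau'][5])"
```

```text
t 8.05 tcp [0.4914 0.1076 0.073 ] toolx yaw 71.83 z [ 0.006 -0.    -1.   ] q6 0.31 F [ 0.8  4.1 12.9] M [ 0.81 -0.08  0.95] gap 0.255 oh 0.014
1.1433837935328484
```

Torque reached 1.1 N m at 18° past the slot line, so the left fastener is firmly on its stop. Backing off to centre, lifting and moving to the right one.

>>> drive_tool([
  [0, 0, 0, 0, 0, -6.5, -0.5],
  [0, 0, 0, 0, 0, -6.5, -0.5],
  [0, 0, 0, 0, 0, -6.5, -0.5],
  [0, 0, -0.01, 0, 0, 0, -0.5],
  [0, 0, -0.03, 0, 0, 0, -0.5],
  [0, 0, -0.03, 0, 0, 0, -0.5],
  [0, 0, -0.03, 0, 0, 0, -0.5],
  [0, 0, 0, 0, 0, 0, -0.5],
])

```text
t: 8.85
tcp_pos: [0.4907, 0.107, 0.1745]
tool_rot: [0.701, 0.714, 0.002, 0.002]
force: [0.3, -0.5, -0.2]
finger_gap: 0.252
gripper_force: 0.0
```

>>> drive_tool([
  [-0.036, 0, 0, 0, 0, 0, -0.5],
  [-0.036, 0, 0, 0, 0, 0, -0.5],
  [-0.036, 0, 0, 0, 0, 0, -0.5],
  [-0.036, 0, 0, 0, 0, 0, -0.5],
  [0, 0, 0, 0, 0, 0, -0.5],
])

```text
t: 9.35
tcp_pos: [0.4917, -0.0406, 0.1704]
tool_rot: [0.702, 0.712, -0.001, -0.0]
force: [-0.0, -0.0, 0.2]
finger_gap: 0.248
gripper_force: 0.0
```

>>> drive_tool([
  [0, 0, 0, 0, 0, -8.5, -0.5],
  [0, 0, 0, 0, 0, -8.5, -0.5],
  [0, 0, 0, 0, 0, -8.5, -0.5],
  [0, 0, 0, 0, 0, -8.5, -0.5],
  [0, 0, 0, 0, 0, -8.5, -0.5],
  [0, 0, 0, 0, 0, -8.5, -0.5],
  [0, 0, 0, 0, 0, -8.5, -0.5],
  [0, 0, 0, 0, 0, -8.5, -0.5],
  [0, 0, 0, 0, 0, -8.0, -0.5],
  [0, 0, 0, 0, 0, 0, -0.5],
])

```text
t: 10.35
tcp_pos: [0.4906, -0.0361, 0.1704]
tool_rot: [0.112, 0.994, 0.0, -0.001]
force: [0.5, -1.0, 1.1]
finger_gap: 0.25
gripper_force: 0.0
```

```bash
python3 - <<'E'
from st import *
import cv2
s,r=st();print((r.T@(np.array([.4925,-.037,0])-s["tcp_pos"])).round(4))
d=manip.snapshot("wrist");cv2.imwrite("pics/w4.png",d["image"][:,:,::-1]);np.savez("w4.npz",**d)
E
```

```text
t 10.35 tcp [ 0.4906 -0.0361  0.1704] toolx yaw 167.08 z [-0.003  0.001 -1.   ] q6 -1.65 F [ 0.5 -1.   1.1] M [0.02 0.01 0.  ] gap 0.25 oh 0.014
[-0.0025 -0.0006  0.1704]
```

View pics/w4.png

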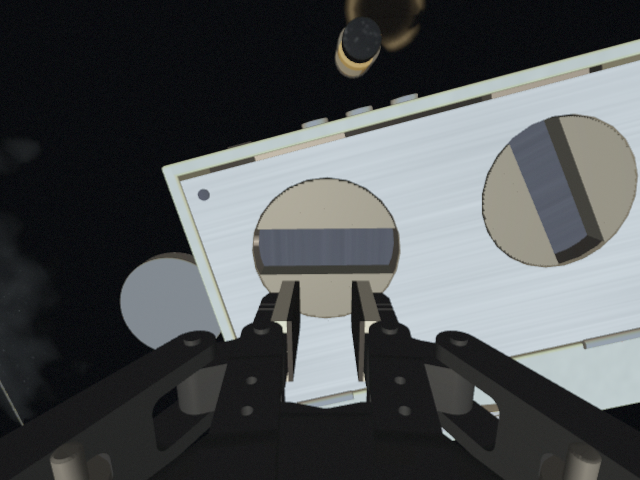

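The left slot, near (560,190), points at the front edge and is locked. The right slot is aligned under the fingers near (326,248). Descending.

>>> drive_tool([
  [-0.002, 0, 0.025, 0, 0, 0, -0.5],
  [0, 0, 0.025, 0, 0, 0, -0.5],
  [0, 0, 0.02, 0, 0, 0, -0.5],
  [0, 0, 0.01, 0, 0, 0, -0.5],
  [0, 0, 0.008, 0, 0, 0, -0.5],
  [0, 0, 0.005, 0, 0, 0, -0.5],
  [0, 0, 0, 0, 0, 0, -0.5],
])

```text
t: 11.1
tcp_pos: [0.4937, -0.0374, 0.0781]
tool_rot: [0.113, 0.994, 0.0, -0.0]
force: [-0.4, -0.5, 0.2]
finger_gap: 0.249
gripper_force: 0.0
```

>>> drive_tool([
  [0, 0, 0.002, 0, 0, 0, -0.5],
  [0, 0, 0.002, 0, 0, 0, -0.5],
  [0, 0, 0, 0, 0, 0, -0.5],
])

```text
t: 11.4
tcp_pos: [0.4943, -0.0376, 0.0749]
tool_rot: [0.112, 0.994, -0.0, 0.001]
force: [-0.2, 0.1, 2.7]
finger_gap: 0.249
gripper_force: 1.7
```

>>> drive_tool([
  [0, 0, 0.002, 0, 0, 0, -0.5],
  [0, 0, 0.001, 0, 0, 0, -0.5],
  [0, 0, 0, 0, 0, 0, -0.5],
])

```text
t: 11.7
tcp_pos: [0.4945, -0.0376, 0.073]
tool_rot: [0.112, 0.994, -0.0, 0.001]
force: [-1.2, 1.3, 13.6]
finger_gap: 0.254
gripper_force: 6.6
```

>>> drive_tool([
  [0, 0, 0, 0, 0, 8, -0.5],
  [0, 0, 0, 0, 0, 8, -0.5],
  [0, 0, 0, 0, 0, 8, -0.5],
  [0, 0, 0, 0, 0, 8, -0.5],
  [0, 0, 0, 0, 0, 8, -0.5],
  [0, 0, 0, 0, 0, 8, -0.5],
])

```text
t: 12.3
tcp_pos: [0.4935, -0.0376, 0.073]
tool_rot: [0.509, 0.861, -0.0, 0.0]
force: [-3.5, -1.6, 15.0]
finger_gap: 0.255
gripper_force: 7.4
```

>>> drive_tool([
  [0, 0, 0, 0, 0, 8, -0.5],
  [0, 0, 0, 0, 0, 8, -0.5],
  [0, 0, 0, 0, 0, 8, -0.5],
  [0, 0, 0, 0, 0, 8, -0.5],
  [0, 0, 0, 0, 0, 6, -0.5],
  [0, 0, 0, 0, 0, 3, -0.5],
  [0, 0, 0, 0, 0, 0, -0.5],
])

```text
t: 13.0
tcp_pos: [0.4944, -0.037, 0.073]
tool_rot: [0.777, 0.63, 0.001, 0.001]
force: [-0.5, 3.7, 13.3]
finger_gap: 0.254
gripper_force: 10.1
```

```bash
python3 -c "
from st import *
s,_=st();print(s['tau'][5])"
```

```text
t 13.0 tcp [ 0.4944 -0.037   0.073 ] toolx yaw 78.06 z [ 0.002  0.    -1.   ] q6 -0.09 F [-0.5  3.7 13.3] M [0.53 0.16 0.15] gap 0.254 oh 0.014
0.23036228958517313
```

>>> drive_tool([
  [0, 0, 0, 0, 0, 4, -0.5],
  [0, 0, 0, 0, 0, 2, -0.5],
  [0, 0, 0, 0, 0, 0, -0.5],
])

```text
t: 13.3
tcp_pos: [0.4953, -0.0365, 0.073]
tool_rot: [0.807, 0.59, 0.001, 0.001]
force: [2.3, 7.5, 12.3]
finger_gap: 0.248
gripper_force: 30.0
```

```bash
python3 -c "
from st import *
s,_=st();print(s['tau'][5])"
```

```text
t 13.3 tcp [ 0.4953 -0.0365  0.073 ] toolx yaw 72.34 z [ 0.004 -0.001 -1.   ] q6 0.01 F [ 2.3  7.5 12.3] M [ 1.27 -0.2   1.02] gap 0.248 oh 0.014
1.1407751217484474
```

The stop is firmly reached. Backing off, lifting clear and checking.

>>> drive_tool([
  [0, 0, 0, 0, 0, -6.5, -0.5],
  [0, 0, 0, 0, 0, -6.5, -0.5],
  [0, 0, 0, 0, 0, -6, -0.5],
  [0, 0, -0.01, 0, 0, 0, -0.5],
  [0, 0, -0.03, 0, 0, 0, -0.5],
  [0, 0, -0.04, 0, 0, 0, -0.5],
  [0, 0, -0.05, 0, 0, 0, -0.5],
  [0, 0, -0.04, 0, 0, 0, -0.5],
  [0, 0, 0, 0, 0, 0, -0.5],
])

```text
t: 14.2
tcp_pos: [0.497, -0.0385, 0.2471]
tool_rot: [0.701, 0.714, 0.003, 0.006]
force: [0.7, -0.5, 0.7]
finger_gap: 0.253
gripper_force: 0.0
```

>>> drive_tool([
  [-0.05, 0, 0, 0, 0, 0, -0.5],
  [-0.05, 0, 0, 0, 0, 0, -0.5],
  [-0.05, 0, 0, 0, 0, 0, -0.5],
  [-0.05, 0, 0, 0, 0, 0, -0.5],
  [-0.05, 0, 0, 0, 0, 0, -0.5],
  [-0.05, 0, 0, 0, 0, 0, -0.5],
  [-0.05, 0, 0, 0, 0, 0, -0.5],
  [0, 0, 0, 0, 0, 0, -0.5],
])

```text
t: 15.0
tcp_pos: [0.4997, -0.3946, 0.2402]
tool_rot: [0.703, 0.711, -0.001, 0.002]
force: [-0.0, 0.0, 0.2]
finger_gap: 0.253
gripper_force: 0.0
```

```bash
python3 - <<'E'
from st import *
from h import *
st();d=manip.snapshot("top")
cv2.imwrite("pics/top5.png",cv2.resize(d["image"][170:350,200:440,::-1],None,fx=3,fy=3))
for o in discs(d,[(252,240,311,298),(322,238,382,296)],[.077]*2,[.061]*2):print(o[0],o[3])
f=240/np.tan(np.radians(d["fov_y"])/2);E=d["extrinsics"]
for u,v in [(316,230),(316,290),(260,208)]:
    z=d["z_map"][v-2:v+3,u-2:u+3].mean();print((E[:3,:3]@np.array([(u-d["cx"])/f*z,-(v-d["cy"])/f*z,-z])+E[:3,3]).round(4))
E
```

```text
t 15.0 tcp [ 0.4997 -0.3946  0.2402] toolx yaw 90.7 z [ 0.001 -0.004 -1.   ] q6 -0.85 F [-0.   0.   0.2] M [-0.01 -0.05 -0.01] gap 0.253 oh 0.014
[0.48880712 0.10647682 0.077     ] 15.276608717278265
[ 0.49212401 -0.03750936  0.077     ] 14.679807923300217
[0.57   0.0351 0.0757]
[0.4465 0.035  0.0775]
[0.6169 0.1511 0.0754]
```

View pics/top5.png

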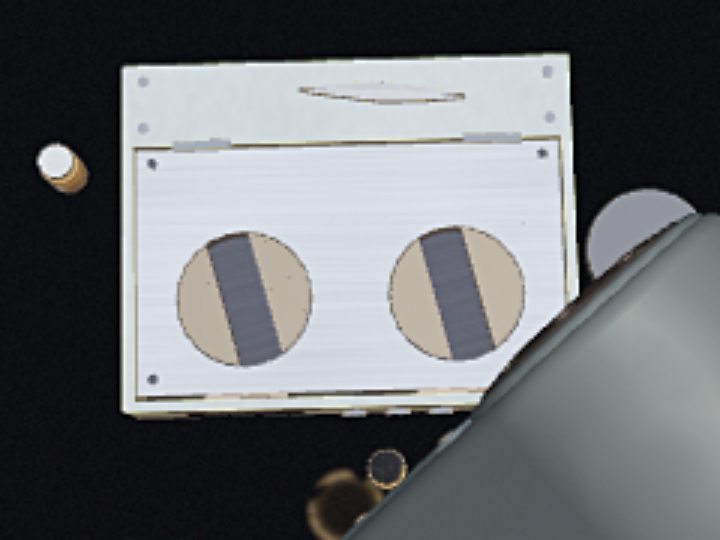

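The panel is down, but both slots sit at about 15° instead of 1.3°. The fingertip friction dragged the discs back when I unwound while still pressing. I'll go over each one again, this time unloading the press before unwinding.

>>> drive_tool([
  [0.05, 0, 0, 0, 0, 0, -0.5],
  [0.05, 0, 0, 0, 0, 0, -0.5],
  [0.05, 0, 0, 0, 0, 0, -0.5],
  [0.05, 0, 0, 0, 0, 0, -0.5],
  [0.05, 0, 0, 0, 0, 0, -0.5],
  [0.05, 0, 0, 0, 0, 0, -0.5],
  [0.05, 0, 0, 0, 0, 0, -0.5],
  [0.007, -0.001, 0, 0, 0, -7, -0.5],
  [0, 0, 0, 0, 0, -7, -0.5],
  [0, 0, 0, 0, 0, 0, -0.5],
])

```text
t: 16.05
tcp_pos: [0.491, -0.0283, 0.2409]
tool_rot: [0.607, 0.795, -0.0, -0.001]
force: [-0.6, -0.2, -0.4]
finger_gap: 0.251
gripper_force: 0.0
```

```bash
python3 - <<'E'
from st import *
s,r=st();print((r.T@(np.array([.4935,-.0375,.08])-s["tcp_pos"])).round(4))
E
```

```text
t 16.05 tcp [ 0.491  -0.0283  0.2409] toolx yaw 105.22 z [-0.002  0.001 -1.   ] q6 -0.55 F [-0.6 -0.2 -0.4] M [ 0.03 -0.    0.02] gap 0.251 oh 0.014
[-0.0097  0.0003  0.1609]
```

>>> drive_tool([
  [-0.0097, 0, 0.03, 0, 0, 0, -0.5],
  [0, 0, 0.04, 0, 0, 0, -0.5],
  [0, 0, 0.04, 0, 0, 0, -0.5],
  [0, 0, 0.03, 0, 0, 0, -0.5],
  [0, 0, 0.015, 0, 0, 0, -0.5],
  [0, 0, 0.007, 0, 0, 0, -0.5],
  [0, 0, 0, 0, 0, 0, -0.5],
])

```text
t: 16.75
tcp_pos: [0.4943, -0.0396, 0.0786]
tool_rot: [0.609, 0.793, -0.0, -0.001]
force: [0.5, 0.2, 0.3]
finger_gap: 0.253
gripper_force: 0.0
```

```bash
python3 - <<'E'
from st import *
s,r=st()
E
```

```text
t 16.75 tcp [ 0.4943 -0.0396  0.0786] toolx yaw 104.99 z [-0.002  0.001 -1.   ] q6 -0.57 F [0.5 0.2 0.3] M [ 0.01 -0.05  0.04] gap 0.253 oh 0.014
```

>>> drive_tool([
  [0.002, 0, 0.002, 0, 0, 0, -0.5],
  [0, 0, 0.002, 0, 0, 0, -0.5],
  [0, 0, 0.0025, 0, 0, 0, -0.5],
  [0, 0, 0, 0, 0, 0, -0.5],
])

```text
t: 17.15
tcp_pos: [0.4953, -0.0379, 0.0736]
tool_rot: [0.608, 0.794, 0.0, 0.001]
force: [0.5, 1.6, 6.3]
finger_gap: 0.248
gripper_force: 2.6
```

>>> drive_tool([
  [0, 0, 0, 0, 0, 7, -0.5],
  [0, 0, 0, 0, 0, 7, -0.5],
  [0, 0, 0, 0, 0, 7, -0.5],
  [0, 0, 0, 0, 0, 5, -0.5],
  [0, 0, 0, 0, 0, 4, -0.5],
  [0, 0, 0, 0, 0, 2, -0.5],
  [0, 0, 0, 0, 0, 0, -0.5],
])

```text
t: 17.85
tcp_pos: [0.4973, -0.0366, 0.074]
tool_rot: [0.803, 0.596, 0.003, 0.002]
force: [5.8, 11.0, 5.5]
finger_gap: 0.254
gripper_force: 21.2
```

```bash
python3 - <<'E'
from st import *
s,r=st();print(s['tau'][5])
E
```

```text
t 17.85 tcp [ 0.4973 -0.0366  0.074 ] toolx yaw 73.21 z [ 0.006  0.    -1.   ] q6 -0.01 F [ 5.8 11.   5.5] M [ 1.72 -0.76  0.81] gap 0.254 oh 0.014
0.9181471355259418
```

>>> drive_tool([
  [0, 0, -0.003, 0, 0, 0, -0.5],
  [0, 0, -0.002, 0, 0, 0, -0.5],
  [0, 0, 0, 0, 0, -3, -0.5],
  [0, 0, -0.002, 0, 0, -3, -0.5],
  [0, 0, -0.004, 0, 0, -2, -0.5],
  [0, 0, -0.02, 0, 0, 0, -0.5],
  [0, 0, -0.04, 0, 0, 0, -0.5],
  [0, 0, -0.03, 0, 0, 0, -0.5],
  [0, 0, 0, 0, 0, 0, -0.5],
])

```text
t: 18.75
tcp_pos: [0.4972, -0.0386, 0.1776]
tool_rot: [0.76, 0.65, 0.002, 0.004]
force: [0.5, -0.3, -0.5]
finger_gap: 0.254
gripper_force: 0.0
```

```bash
python3 - <<'E'
from st import *
s,r=st();print((r.T@(np.array([.490,.107,.08])-s["tcp_pos"])).round(4))
E
```

```text
t 18.75 tcp [ 0.4972 -0.0386  0.1776] toolx yaw 81.11 z [ 0.009 -0.003 -1.   ] q6 -0.15 F [ 0.5 -0.3 -0.5] M [0.05 0.   0.02] gap 0.254 oh 0.014
[ 0.1429 -0.0305  0.0971]
```

>>> drive_tool([
  [0.036, -0.0075, 0, 0, 0, 0, -0.5],
  [0.036, -0.0075, 0, 0, 0, 0, -0.5],
  [0.036, -0.0075, 0, 0, 0, 0, -0.5],
  [0.035, -0.0075, 0, 0, 0, 0, -0.5],
  [0, 0, 0, 0, 0, -8, -0.5],
  [0, 0, 0, 0, 0, -8, -0.5],
  [0, 0, 0, 0, 0, -8, -0.5],
  [0, 0, 0, 0, 0, 0, -0.5],
])

```text
t: 19.55
tcp_pos: [0.4864, 0.1082, 0.173]
tool_rot: [0.608, 0.794, -0.001, -0.001]
force: [-0.5, 0.4, 0.1]
finger_gap: 0.245
gripper_force: 0.0
```

```bash
python3 - <<'E'
from st import *
s,r=st();print((r.T@(np.array([.490,.107,.08])-s["tcp_pos"])).round(4))
from h import *
d=manip.snapshot("wrist");T=np.eye(4);T[:3,:3]=r;T[:3,3]=s["tcp_pos"];d["extrinsics"]=T@d["mount"]
cv2.imwrite("pics/w6.png",d["image"][:,:,::-1])
E
```

```text
t 19.55 tcp [0.4864 0.1082 0.173 ] toolx yaw 105.11 z [-0.002 -0.    -1.   ] q6 -0.27 F [-0.5  0.4  0.1] M [-0.04  0.05 -0.03] gap 0.245 oh 0.014
[-0.0021  0.0033  0.093 ]
```

View pics/w6.png

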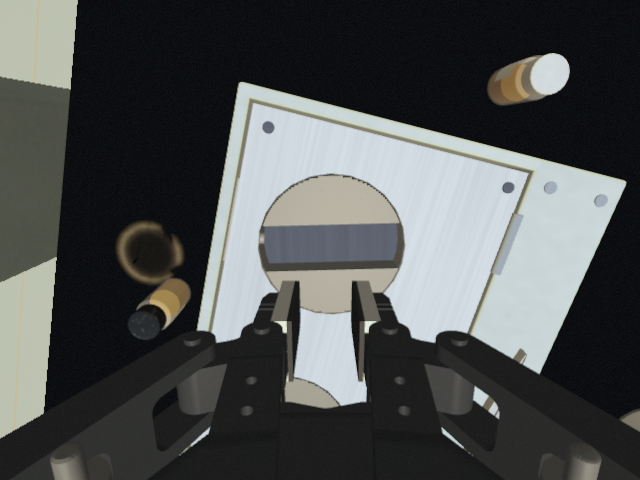

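The left slot is lined up with the fingers near (332,245). Descending, pressing a little firmer this time, and turning.

>>> drive_tool([
  [-0.001, 0.003, 0.03, 0, 0, 0, -0.5],
  [0, 0, 0.03, 0, 0, 0, -0.5],
  [0, 0, 0.02, 0, 0, 0, -0.5],
  [0, 0, 0.008, 0, 0, 0, -0.5],
  [0, 0, 0.006, 0, 0, 0, -0.5],
  [0, 0, 0, 0, 0, 0, -0.5],
])

```text
t: 20.2
tcp_pos: [0.4902, 0.1078, 0.0796]
tool_rot: [0.608, 0.794, -0.0, -0.0]
force: [-0.6, 0.3, 0.3]
finger_gap: 0.245
gripper_force: 0.0
```

>>> drive_tool([
  [0, 0, 0.002, 0, 0, 0, -0.5],
  [0, 0, 0.002, 0, 0, 0, -0.5],
  [0, 0, 0.003, 0, 0, 0, -0.5],
  [0, 0, 0, 0, 0, 0, -0.5],
])

```text
t: 20.6
tcp_pos: [0.4911, 0.1079, 0.0734]
tool_rot: [0.608, 0.794, 0.001, 0.001]
force: [0.1, 0.1, 5.4]
finger_gap: 0.248
gripper_force: 2.6
```

>>> drive_tool([
  [0, 0, 0.001, 0, 0, 7, -0.5],
  [0, 0, 0, 0, 0, 7, -0.5],
  [0, 0, 0, 0, 0, 7, -0.5],
  [0, 0, 0, 0, 0, 5, -0.5],
  [0, 0, 0, 0, 0, 4, -0.5],
  [0, 0, 0, 0, 0, 3, -0.5],
  [0, 0, 0, 0, 0, 0, -0.5],
])

```text
t: 21.3
tcp_pos: [0.492, 0.1077, 0.0731]
tool_rot: [0.807, 0.59, 0.001, 0.002]
force: [0.6, 0.4, 7.6]
finger_gap: 0.248
gripper_force: 26.9
```

```bash
python3 - <<'E'
from st import *
s,r=st();print(s['tau'][5])
E
```

```text
t 21.3 tcp [0.492  0.1077 0.0731] toolx yaw 72.38 z [ 0.004 -0.001 -1.   ] q6 0.3 F [0.6 0.4 7.6] M [ 0.11 -0.04  0.99] gap 0.248 oh 0.014
1.1285150796175003
```

At the stop (1.1 N m). Unloading the press, unwinding, lifting, and moving aside to check.

>>> drive_tool([
  [0, 0, -0.003, 0, 0, 0, -0.5],
  [0, 0, -0.002, 0, 0, 0, -0.5],
  [0, 0, 0, 0, 0, -3, -0.5],
  [0, 0, -0.002, 0, 0, -3, -0.5],
  [0, 0, -0.004, 0, 0, -2, -0.5],
  [0, 0, -0.03, 0, 0, 0, -0.5],
  [0, 0, -0.05, 0, 0, 0, -0.5],
  [0, 0, -0.05, 0, 0, 0, -0.5],
  [0, 0, -0.04, 0, 0, 0, -0.5],
  [0, 0, 0, 0, 0, 0, -0.5],
])

```text
t: 22.3
tcp_pos: [0.4931, 0.1082, 0.2583]
tool_rot: [0.766, 0.643, 0.005, 0.003]
force: [-0.5, 0.5, -0.1]
finger_gap: 0.253
gripper_force: 0.0
```

>>> drive_tool([
  [-0.05, 0, 0, 0, 0, 0, -0.5],
  [-0.05, 0, 0, 0, 0, 0, -0.5],
  [-0.05, 0, 0, 0, 0, 0, -0.5],
  [-0.05, 0, 0, 0, 0, 0, -0.5],
  [-0.05, 0, 0, 0, 0, 0, -0.5],
  [-0.05, 0, 0, 0, 0, 0, -0.5],
  [-0.05, 0, 0, 0, 0, 0, -0.5],
  [-0.05, 0, 0, 0, 0, 0, -0.5],
  [-0.05, 0, 0, 0, 0, 0, -0.5],
  [-0.05, 0, 0, 0, 0, 0, -0.5],
])

```text
t: 23.3
tcp_pos: [0.4029, -0.3855, 0.2515]
tool_rot: [0.766, 0.643, 0.001, -0.002]
force: [0.9, 0.8, 0.3]
finger_gap: 0.253
gripper_force: 0.0
```

```bash
python3 - <<'E'
from st import *
from h import *
st();d=manip.snapshot("top")
cv2.imwrite("pics/top7.png",cv2.resize(d["image"][170:350,200:440,::-1],None,fx=3,fy=3))
for o in discs(d,[(252,240,311,298),(322,238,382,296)],[.077]*2,[.061]*2):print(o[0],o[3])
f=240/np.tan(np.radians(d["fov_y"])/2);E=d["extrinsics"]
for u,v in [(316,230),(316,290),(260,208)]:
    z=d["z_map"][v-2:v+3,u-2:u+3].mean();print((E[:3,:3]@np.array([(u-d["cx"])/f*z,-(v-d["cy"])/f*z,-z])+E[:3,3]).round(4))
E
```

```text
t 23.3 tcp [ 0.4029 -0.3855  0.2515] toolx yaw 79.97 z [-0.001  0.004 -1.   ] q6 -0.79 F [0.9 0.8 0.3] M [-0.01 -0.01 -0.03] gap 0.253 oh 0.014
[0.48884029 0.10642897 0.077     ] 1.2959687931754047
[ 0.49223914 -0.03757947  0.077     ] 1.1287740650948308
[0.57   0.0351 0.076 ]
[0.4465 0.035  0.0772]
[0.6169 0.1511 0.0755]
```

View pics/top7.png

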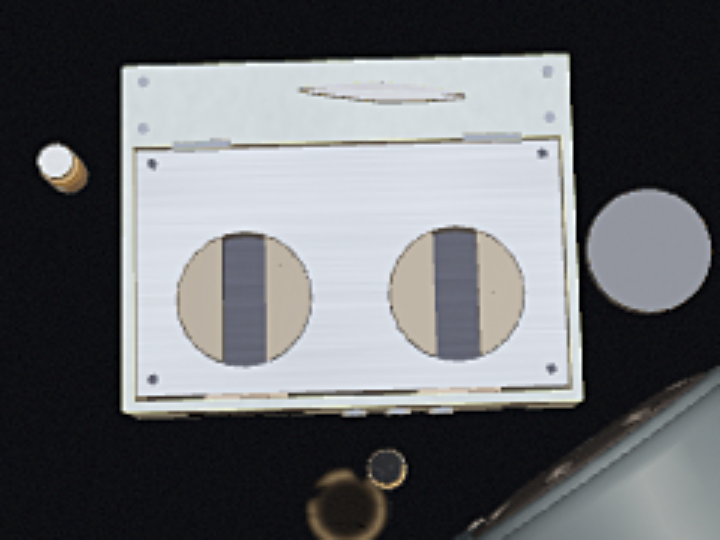

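Both slots now point at the front edge (1.3° and 1.1°, matching the unit's yaw). The panel is down, and the vials, dish and tweezers are where they were. Letting the arm settle, then handing in.

>>> drive_tool([
  [0, 0, 0, 0, 0, 0, -0.5],
  [0, 0, 0, 0, 0, 0, -0.5],
  [0, 0, 0, 0, 0, 0, -0.5],
])

```text
t: 23.65
tcp_pos: [0.404, -0.3826, 0.252]
tool_rot: [0.765, 0.644, 0.0, -0.002]
force: [0.2, -0.3, 0.6]
finger_gap: 0.254
gripper_force: 0.0
```

```bash
python3 -c "
from station import manip
print(manip.sign_off())"
```

```text
the job is handed in; nothing more can be done
None
```

The panel is shut and both fasteners are turned clockwise to their stops, after a second turn on each because my first release dragged them back about 14°; nothing around the unit was disturbed, and the job was handed in at 23.7 s.

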